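# Clamp the offcut and hold the sprung guard at its mark

## Robot

A 6-joint arm with a two-finger parallel gripper is mounted at the origin on a cart in front of the work surface, level with it; the furniture and walls round the work are solid. World frame = base frame: x ahead of the robot, y to its left, z up, the work surface at z = 0. Lengths are in mm, angles in degrees, forces in N, time in s.
With the tool pointing down it reaches from about 425 to 950 mm from the base axis. Payload 3.5 kg.
Tool frame: the origin (TCP) lies on the centre line of the jaws, within the pads' length; the fingertips stand arm.tip_extent ahead of it and the grasp point (between the pads) lies 8 mm behind it (arm.tip_extent is the distance from the TCP to the fingertips, in mm); z points along the fingers, y is the line along which they close (so a half turn about z gives the same grasp; the last joint's range is limited). The gripper opens to 85 mm and grips with 20 to 120 N. Pads are 22 mm wide; open, the fingers measure 114 mm over their backs; the gripper's body (76 mm by 85 mm) begins 54 mm behind the grasp point. The pads swing forward as they close: fully open they stand 13 mm farther back than shut.
Start: joints at [-79.527, 16.404, 90.338, -0, 73.258, -8.594], TCP at [220.539, -637.941, 242.325] pointing down, gripper open.
Joint ranges: [-158.93, 158.93], [-51.34, 127.21], [12.03, 142.37], [-87.48, 267.48], [13.55, 161.25], [-162.69, 162.69]. Speed limits (degrees/s): [159.86, 159.86, 180, 180, 180, 180].

## Interface

Orientations are given as [roll, pitch, yaw] about the fixed x, y, z axes, in that order (R = Rz(yaw) Ry(pitch) Rx(roll)).
In Python, from cell import arm, eyes gives the robot as it stands. The module is installed in compiled form; this text tells all that it offers.
- The arm moves only by the shell command python3 -m inch 'ROWS' [FORCE]. ROWS is JSON, a list that holds one entry, the list of rows, each a list of 5 numbers: the finger opening in m, from 0 to 0.0854, then the shift along the tool's x, y, z in m, then the turn about the tool's z in rad. A call has 1 to 12 rows; each row is the pose to reach, as a shift and turn from the pose commanded when the call began, along the tool's axes at that moment; what a row does not reach only later rows make up. A row lasts 1/10 s, in which the tool goes at most 50 mm and 8.59 degrees, less where a joint would pass 70% of its speed; a pose out of reach is approached as far as the arm can. A call with a gripper value outside its range is refused whole. The fingers move at their own pace and stop on an object; FORCE is the grip in N (left out, the last holds). Time passes only in rows, so rows that repeat a pose let the fingers close. It gives the time, the measured TCP pose, the force, the opening and the grip force at its end, in the units of the state.
- arm.sense(): the state, without advancing time (a new reading comes with each control period).
- eyes.grab_frame(name): name is "side" or "top" or "wrist"; returns a dict with "frame" (480x640x3 uint8, red, green, blue), "camera_matrix" (3x3 intrinsics, pixels), "k1" (the pictures are not rectified: a ray, as slopes to the right and down, at radius r is drawn at 1 + k1 r^2 times it, then the intrinsics apply), "R" (3x3) and "t" (3): a world point X has camera coordinates R X + t. Camera axes: x right, y down, z forward; pixel columns grow to the right and rows downward; lengths in mm; the calibration is good to about 2 mm. A picture is of the moment at which its call begins. There is no depth.
- arm.job_done(): hands the job in; it is judged then, once.
The state is a dict: "t": time; "joint_pos": joint angles; "qd": joint speeds; "joint_efforts": joint torques, N m; "eef_pos": TCP position; "ee_rot": TCP orientation; "wrist_force": force on the tool from outside, world axes, zero at the start; "wrist_torque": the same for the moment, N m; "width": finger opening in mm; "gripper_force": force on a finger pad.
Only numpy, scipy, OpenCV 4.12 (cv2) and the standard library are available. Lean on these libraries where they do the work, as an engineer would, in place of code of your own. Each camera call takes 0.05 s, during which the arm holds its last target. There are 200 camera calls.

## Task

Turn the crank of the guarded vice clockwise until the jaw clamps the wood offcut firmly against the fixed jaw, keeping the guard shut meanwhile. Then lift the sprung clear guard by its red handle until its yellow pointer stands level with the red marker on the white scale, so that the carver can reach the work, and finish while still holding it there; leave the marker, the block plane and the blue tin alone.

Things in the scene. Friction and masses are not known exactly. Their poses are not given: they have to be found in the camera images.
- guard_vice: Fixed quick-action vice on a grey 240 x 300 mm base (x -120..120, y -170..130 mm), bolted down. Origin on the bench under its middle; x points away from the robot (base yawed a little), y left, z up; all offsets here are in these axes. Crank on the right, white upright scale (180 mm high) on the left at y = 82..88. The shut guard covers x -75..88, y -70..70 mm at 58..70 mm height.
- crank_axis (a point): Point on the crank's vertical axis, 100 mm above the bench; lies at (-40, -135, 100) mm in guard_vice. The crank turns about the vertical through it.
- crank_knob (a point): Middle of the crank's upright black grip: a freely spinning knob 22 mm in diameter, from 76 to 120 mm above the bench, 40 mm from the crank axis; this point is 100 mm above the bench. Grip it from above and carry it round the axis; the gripper need not turn.
- crank (a joint): Crank angle in rad, 0..7.5, growing CLOCKWISE from above, which closes the vice; at 0 the arm points along -x. Starts at 0 to 0.9. The jaw moves 6 mm per rad and meets the offcut after some 3 to 5 rad; then the force rises steeply. About 2 N at the knob turns it; 4 to 8 N more clamps well. It stays where it is left (self-holding).
- jaw: Moving steel jaw, 100 mm long along x, under the guard. Its clamping face is 36 mm to the right (-y) of this body's origin; it slides to +y by 6 mm per rad of crank (66 mm between the jaws at crank 0).
- offcut: Weathered grey-brown wood offcut, about 38 x 83 x 23 mm, lying loose on the vice bed (18 mm above the bench) between the jaws, long side along the jaws. Origin under its middle. Need not be handled. The fixed jaw on its left has its clamping face at y = +30 mm in guard_vice.
- pointer (a point): Tip of the yellow pointer on the left side of the clear guard, 138 mm from its hinge line (which runs along y at x = 88, z = 64 mm in guard_vice), at the scale's outer edge, y = 87. At guard angle a (0 shut and level, stop at 1.25 rad) it is at x = 88 - 138 cos a, z = 64 + 138 sin a mm. A spring (0.45 + 0.5 a N m) pulls the 220 g guard shut; released, it snaps shut.
- mark (a point): Inner tip of the red marker clipped to the white scale, also 138 mm from the hinge line and at y = 87: the place where the pointer tip must stand, at x = 88 - 138 cos m, z = 64 + 138 sin m mm with m between 0.45 and 0.85 rad. Stiff; do not move it.
- blue_tin: Small oval blue tin 54 x 74 x 27 mm lying right of and behind the vice; leave alone.
- block_plane: Small block plane 50 x 150 x 62 mm, right of the vice; leave alone.
- red_handle: Red barrel handle on the guard's front edge, 28 mm in diameter, along y, 30 mm long with flat ends, on a narrow stem. Origin in its middle, 195 mm from the hinge: x = 88 - 195 cos a, y = -20, z = 64 + 195 sin a mm. Pinch its flat ends from above (fingers closing along y); it revolves freely on its stem, so the gripper need not turn. Holding it up takes 4 to 6 N.

How it is judged:
By the outcome, as a careful person would: the job done as asked, in the order asked, and still so for the second after the job is handed in, while the arm keeps its last pose, push and grip.
It also fails if it takes over 64 s, if anything falls off the work surface, if the arm or the gripper's body presses on something with over 40 N, if the wrist force passes 120 N, or if a joint passes its speed limit or range.

## Working session

There is one attempt and no reset: what is moved stays moved. The work goes in short steps, Python scripts to look and compute and a shell command to move; the robot and the scene stay as the last step left them, time stands still between calls to the robot, and variables do not carry over. Pictures are saved under pics/ and viewed, at most 10 in all, crops included, and the job is handed in when it is done.

```bash
mkdir -p pics; ls
cat > h.py <<'E'
import numpy as np, cv2
from cell import arm, eyes
def grab(n,save=None):
    f=eyes.grab_frame(n); 
    for k in("camera_matrix","R","t"): f[k]=np.array(f[k],float)
    if save: cv2.imwrite(f"pics/{save}.png",cv2.cvtColor(f["frame"],cv2.COLOR_RGB2BGR))
    return f
def dist(f): return np.array([f["k1"],0,0,0,0],float)
def ray(f,p):
    s=cv2.undistortPoints(np.array([[p]],float),f["camera_matrix"],dist(f))[0,0]
    return -f["R"].T@f["t"].ravel(), f["R"].T@np.array([s[0],s[1],1])
def onz(f,p,z):
    c,d=ray(f,p); return c+d*(z-c[2])/d[2]
def cross(f,p,g,q):
    c,d=ray(f,p); e,k=ray(g,q)
    s=np.linalg.lstsq(np.c_[d,-k],e-c,rcond=None)[0]
    a,b=c+d*s[0],e+k*s[1]; return (a+b)/2,np.linalg.norm(a-b)
def proj(f,X):
    r,_=cv2.Rodrigues(f["R"]); return cv2.projectPoints(np.array(X,float).reshape(-1,3),r,f["t"],f["camera_matrix"],dist(f))[0].reshape(-1,2)
E
python3 - <<'E'
from h import *
import pickle
s=grab("side","side0");t=grab("top","top0")
pickle.dump((s,t),open("f0.pkl","wb"))
for f in(s,t): print(f["camera_matrix"].round(1).tolist(),f["k1"],(-f["R"].T@f["t"].ravel()).round(), f["R"].round(2).tolist())
print(arm.sense(),arm.tip_extent)
E
```

```text
pics
[[474.9, 0.0, 317.7], [0.0, 474.9, 242.2], [0.0, 0.0, 1.0]] -0.11239228427721576 [ 519. -450.  455.] [[0.98, -0.18, 0.01], [-0.06, -0.41, -0.91], [0.16, 0.89, -0.42]]
[[437.7, 0.0, 316.9], [0.0, 437.7, 244.9], [0.0, 0.0, 1.0]] -0.10705305177221214 [582. 309. 929.] [[-0.02, -1.0, -0.0], [-1.0, 0.02, -0.06], [0.06, 0.0, -1.0]]
{'t': 0.1, 'joint_pos': array([-7.95265919e+01,  1.64489850e+01,  9.04147962e+01, -1.33053058e-03,
        7.32565978e+01, -8.59488012e+00]), 'qd': array([ 0.12782321, -0.16813058, -0.22900895,  0.05085478, -0.02012962,
        0.01069466]), 'joint_efforts': array([ 3.04986188e-04, -4.07298911e+01, -2.93698257e+01, -1.55213052e-04,
        3.44088563e-03, -5.49170949e-07]), 'eef_pos': array([ 220.43221236, -637.39414936,  241.07468282]), 'ee_rot': array([-1.79880783e+02, -1.67312401e-02,  1.90686555e+01]), 'wrist_force': array([-0.29305194,  0.08706684, -0.68340157]), 'wrist_torque': array([ 0.01375284,  0.04185056, -0.0215361 ]), 'gripper_force': 0.0, 'width': 85.3146316245191} 11.0
```

View pics/top0.png

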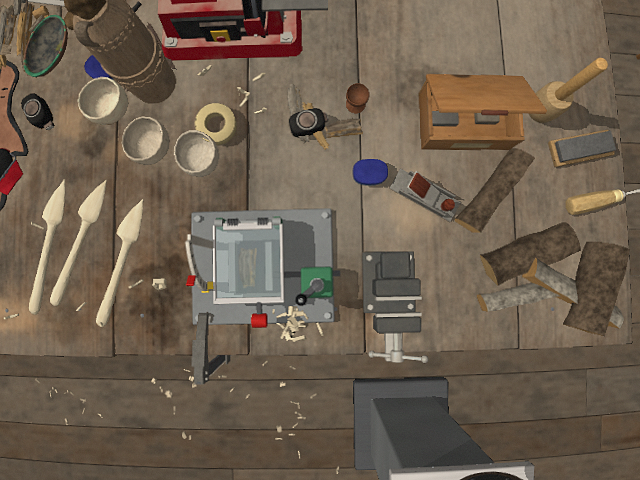

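View pics/side0.png

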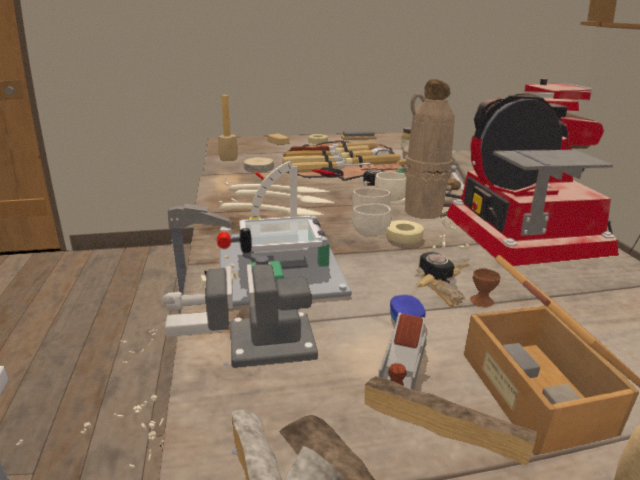

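The top view shows the vice base at about (192–335, 210–324), knob (301,299), handle (259,321), red marker (191,281) and yellow pointer (208,287). In the side view, the handle is at (224,240) and the knob at (246,239).

Run:
```python
from h import *
import pickle
s,t=pickle.load(open("f0.pkl","rb"))
im=cv2.cvtColor(t["frame"],cv2.COLOR_RGB2BGR)[200:340,175:345]
a=cv2.resize(im,None,fx=4,fy=4,interpolation=cv2.INTER_CUBIC)
cv2.imwrite("pics/c1.png",a)
im=cv2.cvtColor(s["frame"],cv2.COLOR_RGB2BGR)[150:310,170:360]
cv2.imwrite("pics/c2.png",cv2.resize(im,None,fx=4,fy=3.7,interpolation=cv2.INTER_CUBIC))
hsv=cv2.cvtColor(t["frame"],cv2.COLOR_RGB2HSV)
def blobs(m,n,z):
    k,l,st,c=cv2.connectedComponentsWithStats(m)
    for i in range(1,k):
        if st[i,4]>12 and 175<c[i,0]<345 and 200<c[i,1]<340: print(n,st[i].tolist(),c[i].round(1),onz(t,c[i],z).round(1))
blobs(cv2.inRange(hsv,(0,160,90),(8,255,255)),"red",70)
blobs(cv2.inRange(hsv,(20,140,90),(35,255,255)),"yel",64)
blobs(cv2.inRange(hsv,(0,0,0),(180,255,38)),"blk",120)
for p in [(192,212),(335,210),(336,321),(192,325)]: print(onz(t,p,15).round(1))
```

```text
red [186, 275, 10, 11, 78] [190.2 280.3] [571.3 561.8  70. ]
red [251, 314, 16, 14, 201] [258.4 320.4] [491.1 427.2  70. ]
yel [202, 282, 11, 11, 57] [208.4 286.8] [557.8 527.   64. ]
blk [296, 294, 11, 11, 69] [301.1 298.8] [535.1 341.  120. ]
[715.1 574.5  15. ]
[713.7 271.1  15. ]
[481.8 273.4  15. ]
[476.9 574.8  15. ]
```

View pics/c1.png

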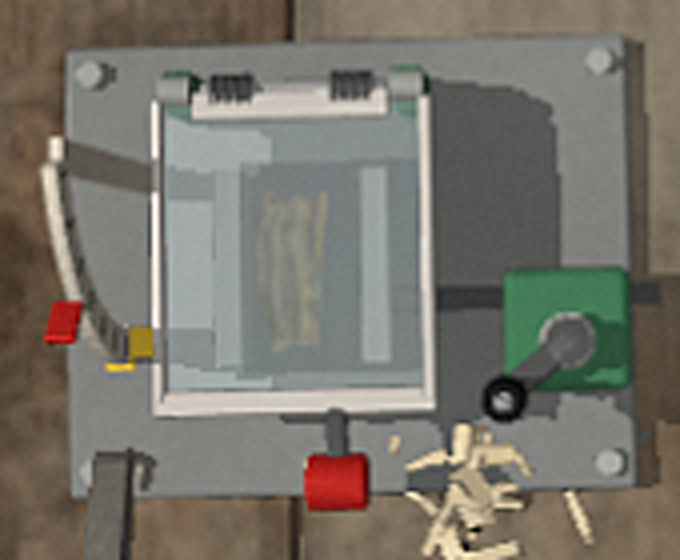

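View pics/c2.png

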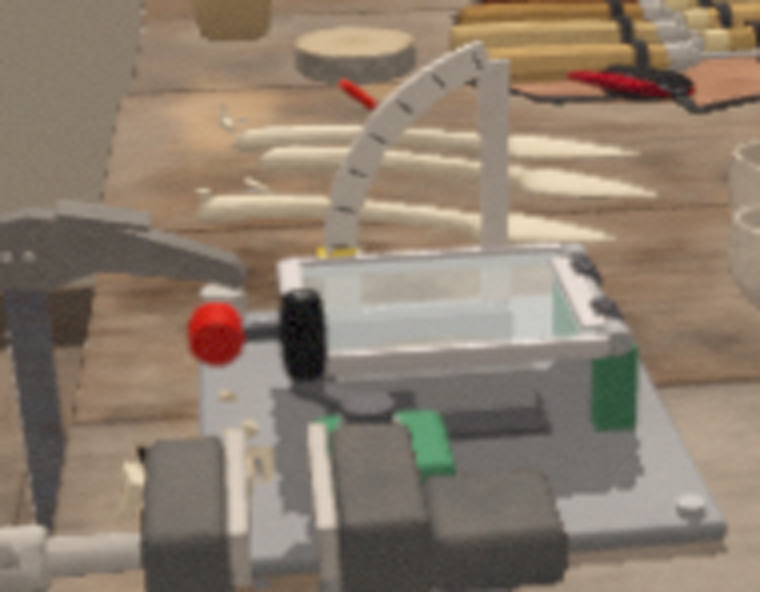

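Run:
```python
from h import *
import pickle
s,t=pickle.load(open("f0.pkl","rb"))
P=lambda x,y:(x/4+175-.4,y/4+200-.4)
loc=np.array([[120,130],[120,-170],[-120,-170],[-120,130.]])
pc=[P(67,52),P(632,38),P(632,485),P(72,497)]
for z in(12,18):
    W=np.array([onz(t,p,z)[:2] for p in pc])
    a=loc-loc.mean(0);b=W-W.mean(0)
    yaw=np.arctan2((a[:,0]*b[:,1]-a[:,1]*b[:,0]).sum(),(a*b).sum())
    R=np.array([[np.cos(yaw),-np.sin(yaw)],[np.sin(yaw),np.cos(yaw)]])
    o=W.mean(0)-R@loc.mean(0)
    print(z,np.degrees(yaw),o,(W-(loc@R.T+o)).round(1).tolist())
    L=lambda X:R.T@(X[:2]-o)
    for n,p,zz in(("knob",P(503,398),120),("hub",P(569,340),88),("handle",P(336,483),70),("pt",P(118,367),64),("hingeL",P(180,85),70),("hingeR",P(408,82),70)):
        X=onz(t,p,zz);print(n,X.round(1),L(X).round(1))
    for n,p,q in(("h",P(336,483),(224,240)),("k",P(503,398),(245.7,240))):
        X,e=cross(t,p,s,q);print(n,X.round(1),L(X).round(1),e.round(1))
# side reprojection
for z in(98,76,120): print(proj(s,[[533,341,z]]))
```

```text
12 0.18661929982507158 [597.75481666 446.87484609] [[-3.0, -0.5], [-2.2, -1.2], [3.6, 3.8], [1.6, -2.1]]
knob [534.5 342.4 120. ] [ -63.6 -104.3]
hub [559.8 311.7  88. ] [ -38.4 -135.1]
handle [491.3 426.7  70. ] [-106.5  -19.8]
pt [548.9 535.7  64. ] [-48.5  89. ]
hingeL [688.2 502.7  70. ] [90.7 55.5]
hingeR [687.6 389.2  70. ] [ 89.7 -58. ]
h [490.5 427.6  63.5] [-107.3  -18.9] 0.1
k [532.6 343.3  98.4] [ -65.4 -103.4] 1.2
18 0.18661929982506306 [597.65078188 446.10588013] [[-3.8, -1.5], [-3.0, -0.3], [4.3, 4.8], [2.4, -3.1]]
knob [534.5 342.4 120. ] [ -63.5 -103.5]
hub [559.8 311.7  88. ] [ -38.3 -134.3]
handle [491.3 426.7  70. ] [-106.4  -19. ]
pt [548.9 535.7  64. ] [-48.4  89.7]
hingeL [688.2 502.7  70. ] [90.8 56.3]
hingeR [687.6 389.2  70. ] [ 89.8 -57.2]
h [490.5 427.6  63.5] [-107.2  -18.1] 0.1
k [532.6 343.3  98.4] [ -65.3 -102.6] 1.2
[[246.29873337 240.70010005]]
[[246.93623699 251.63022448]]
[[245.65638867 229.53498984]]
```

```bash
python3 -m inch '[[[0.0854,0.03,-0.02,0,0.05],[0.0854,0.07,-0.046,0,0.1],[0.0854,0.11,-0.072,0,0.2],[0.0854,0.5,-0.325,0,0.333],[0.0854,0.5,-0.325,0,0.333],[0.0854,0.5,-0.325,0,0.333],[0.0854,0.5,-0.325,0,0.333],[0.0854,0.5,-0.325,0,0.333],[0.0854,0.5,-0.325,0,0.333],[0.0854,0.5,-0.325,0,0.333],[0.0854,0.5,-0.325,0,0.333],[0.0854,0.5,-0.325,0,0.333]]]' 40; python3 -c "
from h import *
s=arm.sense();print(s['t'],s['eef_pos'],s['ee_rot'],s['joint_pos'])"
```

```text
t: 1.3
eef_pos: [578.5, -177.2, 241.9]
ee_rot: [-180.0, 0.0, -0.0]
wrist_force: [0.8, -0.6, 0.5]
width: 85.3
gripper_force: 0.0
1.3 [ 578.47104942 -177.18811934  241.87889929] [-1.79988952e+02  3.49017090e-02 -9.92356835e-03] [-2.66282256e+01  7.72183359e+00  1.00555254e+02 -6.06503310e-03
  7.17590649e+01  6.33836016e+01]
```

```bash
python3 -m inch '[[[0.0854,-0.045,-0.52,0,0],[0.0854,-0.045,-0.52,0,0],[0.0854,-0.045,-0.52,0,0],[0.0854,-0.045,-0.52,0,0],[0.0854,-0.045,-0.52,0,0],[0.0854,-0.045,-0.52,0,0],[0.0854,-0.045,-0.52,0,0],[0.0854,-0.045,-0.52,0,0],[0.0854,-0.045,-0.52,0,0],[0.0854,-0.045,-0.52,0,0],[0.0854,-0.045,-0.52,0,0],[0.0854,-0.045,-0.52,0,0]]]' 40
python3 - <<'E'
from h import *
import pickle
w=grab("wrist","w1");t=grab("top");s=grab("side");pickle.dump((w,t,s),open("f1.pkl","wb"))
q=arm.sense();print(q['eef_pos'],q['joint_pos'].round(1))
print(proj(w,[[533.5,342.5,120],[558.5,312,90],[490.5,427,78]]))
E
```

```text
t: 2.5
eef_pos: [531.6, 343.7, 241.5]
ee_rot: [-180.0, 0.1, 0.2]
wrist_force: [-0.0, 0.4, -0.4]
width: 85.8
gripper_force: 0.0
[532.75420745 340.11424717 241.74495797] [ 23.4  11.1  96.7  -0.   72.2 113.4]
[[326.756873   233.95147884]
 [366.02459805 193.29126458]
 [226.87874755 270.65581204]]
```

View pics/w1.png

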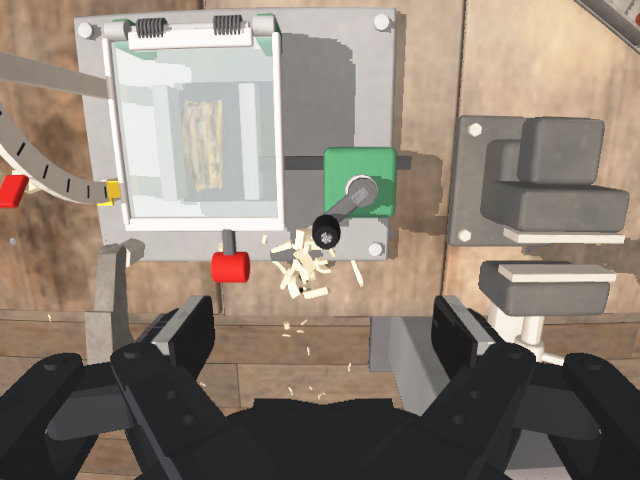

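```bash
python3 -m inch '[[[0.0854,0,-0.001,0.04,0],[0.0854,0,-0.001,0.08,0],[0.0854,0,-0.001,0.11,0],[0.0854,0,-0.001,0.13,0],[0.0854,0,-0.001,0.145,0],[0.0854,0,-0.001,0.145,0],[0.02,0,-0.001,0.145,0],[0.02,0,-0.001,0.145,0],[0.02,0,-0.001,0.145,0],[0.02,0,-0.001,0.145,0],[0.02,0,-0.001,0.145,0]]]' 40
python3 - <<'E'
from h import *
q=arm.sense();print(q['eef_pos'],q['wrist_force'],q['width'],q['gripper_force'])
E
```

```text
t: 3.75
eef_pos: [533.4, 342.0, 98.5]
ee_rot: [-180.0, -0.1, 0.0]
wrist_force: [0.6, -0.6, 2.8]
width: 20.9
gripper_force: 30.4
[533.39152207 341.98025471  98.52206783] [ 0.59902787 -0.62188387  2.77948241] 20.885727861814328 30.39797293546144
```

```bash
cat > tab.py <<'E'
import sys,numpy as np
# knob table: start angle, step, n -> tool shift in m from current commanded start angle
a0,st,n=map(float,sys.argv[1:4]); r=float(sys.argv[4]) if len(sys.argv)>4 else 40
for i in range(1,int(n)+1):
    a=a0+st*i; print(round(a,2), round((-r*np.cos(a)+r*np.cos(a0))/1e3,4), round(-(r*np.sin(a)-r*np.sin(a0))/1e3,4))
E
python3 tab.py 0.874 0.2 11
```

```text
1.07 0.0066 -0.0045
1.27 0.014 -0.0076
1.47 0.0218 -0.0091
1.67 0.0298 -0.0091
1.87 0.0376 -0.0075
2.07 0.045 -0.0044
2.27 0.0515 0.0002
2.47 0.0571 0.0059
2.67 0.0614 0.0126
2.87 0.0642 0.0201
3.07 0.0656 0.028
```

```bash
python3 -m inch '[[[0.015,0.0066,-0.0045,0,0],[0.015,0.014,-0.0076,0,0],[0.015,0.0218,-0.0091,0,0],[0.015,0.0298,-0.0091,0,0],[0.015,0.0298,-0.0091,0,0],[0.015,0.0298,-0.0091,0,0]]]' 40; python3 tab.py 1.67 0.2 9
```

```text
t: 4.35
eef_pos: [564.7, 351.0, 98.5]
ee_rot: [-180.0, -0.2, -0.0]
wrist_force: [1.6, -2.7, 5.0]
width: 20.2
gripper_force: 39.4
1.87 0.0078 0.0016
2.07 0.0152 0.0047
2.27 0.0218 0.0092
2.47 0.0274 0.0149
2.67 0.0317 0.0216
2.87 0.0346 0.0291
3.07 0.0359 0.0369
3.27 0.0357 0.0449
3.47 0.0339 0.0527
```

```bash
python3 -m inch '[[[0.015,0.0078,0.0016,0,0],[0.015,0.0152,0.0047,0,0],[0.015,0.0218,0.0092,0,0],[0.015,0.0274,0.0149,0,0],[0.015,0.0317,0.0216,0,0],[0.015,0.0346,0.0291,0,0],[0.015,0.0346,0.0291,0,0],[0.015,0.0346,0.0291,0,0],[0.015,0.0346,0.0291,0,0]]]' 40
python3 - <<'E'
from h import *
q=arm.sense();print(q['eef_pos'],q['wrist_force'],q['wrist_torque'])
E
python3 tab.py 2.87 0.15 12
```

```text
t: 5.25
eef_pos: [597.7, 322.0, 98.5]
ee_rot: [-180.0, -0.0, -0.0]
wrist_force: [-1.9, -2.8, 5.9]
width: 20.6
gripper_force: 39.6
[597.70392913 322.03346229  98.48856113] [-1.90663584 -2.75151108  5.93974973] [-0.34177788  0.3022537   0.04478632]
3.02 0.0012 0.0059
3.17 0.0015 0.0119
3.32 0.0008 0.0178
3.47 -0.0007 0.0236
3.62 -0.003 0.0291
3.77 -0.0062 0.0342
3.92 -0.0101 0.0388
4.07 -0.0146 0.0428
4.22 -0.0196 0.046
4.37 -0.0251 0.0484
4.52 -0.0309 0.05
4.67 -0.0368 0.0507
```

```bash
python3 -m inch '[[[0.015,0.0012,0.0059,0,0],[0.015,0.0015,0.0119,0,0],[0.015,0.0008,0.0178,0,0],[0.015,-0.0007,0.0236,0,0],[0.015,-0.003,0.0291,0,0],[0.015,-0.0062,0.0342,0,0],[0.015,-0.0101,0.0388,0,0],[0.015,-0.0101,0.0388,0,0],[0.015,-0.0101,0.0388,0,0]]]' 40
python3 - <<'E'
from h import *
q=arm.sense();print(q['eef_pos'],q['wrist_force'],q['wrist_torque'])
E
python3 tab.py 3.92 0.1 12
```

```text
t: 6.15
eef_pos: [587.8, 283.3, 98.5]
ee_rot: [-179.9, -0.1, -0.0]
wrist_force: [-1.4, 0.5, 6.7]
width: 20.2
gripper_force: 39.6
[587.776561   283.32230798  98.45895607] [-1.38256473  0.48726692  6.69934781] [0.05293146 0.08901235 0.01820365]
4.02 -0.0029 0.0027
4.12 -0.0061 0.0051
4.22 -0.0096 0.0072
4.32 -0.0132 0.0089
4.42 -0.017 0.0102
4.52 -0.0208 0.0112
4.62 -0.0248 0.0117
4.72 -0.0288 0.0119
4.82 -0.0328 0.0117
4.92 -0.0367 0.0111
5.02 -0.0406 0.01
5.12 -0.0443 0.0086
```

```bash
python3 -m inch '[[[0.015,-0.0029,0.0027,0,0],[0.015,-0.0061,0.0051,0,0],[0.015,-0.0096,0.0072,0,0],[0.015,-0.0132,0.0089,0,0],[0.015,-0.017,0.0102,0,0],[0.015,-0.017,0.0102,0,0],[0.015,-0.017,0.0102,0,0]]]' 40; python3 tab.py 4.42 0.05 16
```

```text
t: 6.85
eef_pos: [571.0, 273.1, 98.5]
ee_rot: [-180.0, -0.1, -0.0]
wrist_force: [0.7, 1.1, 6.3]
width: 20.6
gripper_force: 39.6
4.47 -0.0019 0.0005
4.52 -0.0039 0.001
4.57 -0.0059 0.0013
4.62 -0.0078 0.0015
4.67 -0.0098 0.0017
4.72 -0.0118 0.0017
4.77 -0.0138 0.0016
4.82 -0.0158 0.0015
4.87 -0.0178 0.0012
4.92 -0.0198 0.0008
4.97 -0.0217 0.0004
5.02 -0.0236 -0.0002
5.07 -0.0255 -0.0008
5.12 -0.0274 -0.0016
5.17 -0.0292 -0.0024
5.22 -0.031 -0.0033
```

```bash
python3 -m inch '[[[0.015,-0.0019,0.0006,0,0],[0.015,-0.0038,0.001,0,0],[0.015,-0.0038,0.001,0,0],[0.015,-0.0038,0.001,0,0]]]' 40
```

```text
t: 7.25
eef_pos: [567.6, 272.1, 98.5]
ee_rot: [-179.9, -0.2, -0.0]
wrist_force: [0.2, 0.7, 6.1]
width: 20.5
gripper_force: 39.5
```

```bash
python3 -m inch '[[[0.015,-0.002,0.0003,0,0],[0.015,-0.004,0.0005,0,0],[0.015,-0.004,0.0005,0,0],[0.015,-0.004,0.0005,0,0]]]' 40;python3 -m inch '[[[0.015,-0.002,0.0002,0,0],[0.015,-0.004,0.0002,0,0],[0.015,-0.004,0.0002,0,0],[0.015,-0.004,0.0002,0,0]]]' 40
python3 - <<'E'
from h import *
import pickle
t=grab("top");
cv2.imwrite("pics/t2.png",cv2.resize(cv2.cvtColor(t["frame"],cv2.COLOR_RGB2BGR)[200:340,175:345],None,fx=4,fy=4,interpolation=cv2.INTER_CUBIC))
E
```

```text
t: 7.65
eef_pos: [563.6, 271.5, 98.5]
ee_rot: [-180.0, -0.2, -0.0]
wrist_force: [0.4, 0.8, 6.0]
width: 20.4
gripper_force: 39.5
t: 8.05
eef_pos: [559.6, 271.3, 98.5]
ee_rot: [-180.0, -0.2, -0.0]
wrist_force: [0.5, -0.8, 5.8]
width: 20.3
gripper_force: 39.5
```

View pics/t2.png

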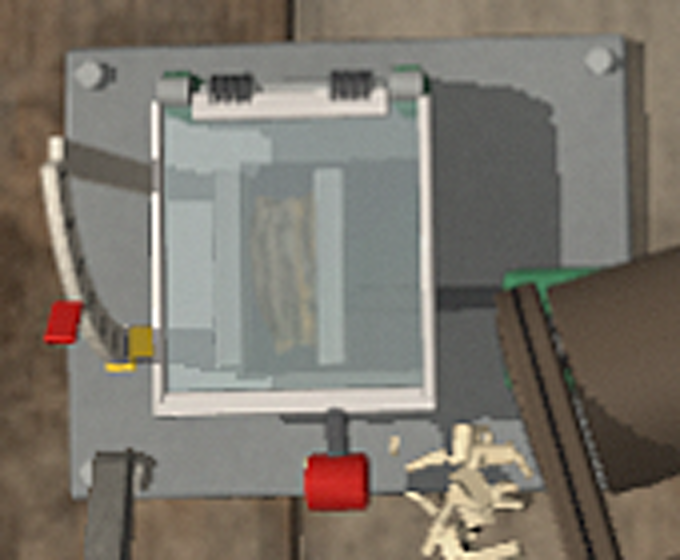

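Jaw face (315) is against the offcut's right edge and the remaining gap at the fixed jaw (241→252) is small, so contact is close.

```bash
python3 -m inch '[[[0.015,-0.002,0,0,0],[0.015,-0.004,-0.0002,0,0],[0.015,-0.004,-0.0002,0,0],[0.015,-0.004,-0.0002,0,0]]]' 40;python3 -m inch '[[[0.015,-0.002,-0.0003,0,0],[0.015,-0.004,-0.0006,0,0],[0.015,-0.004,-0.0006,0,0],[0.015,-0.004,-0.0006,0,0]]]' 40; python3 -m inch '[[[0.015,-0.002,-0.0005,0,0],[0.015,-0.004,-0.001,0,0],[0.015,-0.004,-0.001,0,0],[0.015,-0.004,-0.001,0,0]]]' 40
```

```text
t: 8.5
eef_pos: [555.6, 271.4, 98.5]
ee_rot: [-180.0, -0.2, -0.0]
wrist_force: [1.2, -0.2, 5.9]
width: 20.4
gripper_force: 39.5
t: 8.9
eef_pos: [551.7, 271.9, 98.5]
ee_rot: [-180.0, -0.2, -0.0]
wrist_force: [1.1, -0.2, 6.1]
width: 20.6
gripper_force: 39.5
t: 9.3
eef_pos: [548.2, 272.8, 98.5]
ee_rot: [-180.0, -0.3, -0.0]
wrist_force: [3.7, -1.3, 5.3]
width: 20.1
gripper_force: 39.5
```

```bash
python3 -m inch '[[[0.015,-0.002,-0.0006,0,0],[0.015,-0.002,-0.0006,0,0],[0.015,-0.002,-0.0006,0,0]]]' 50
python3 - <<'E'
from h import *
q=arm.sense();print(q['eef_pos'],q['wrist_force'],q['wrist_torque'])
E
```

```text
t: 9.6
eef_pos: [546.7, 273.2, 98.6]
ee_rot: [-180.0, -0.4, 0.0]
wrist_force: [5.7, -2.0, 4.0]
width: 20.2
gripper_force: 49.4
[546.72060469 273.17502961  98.5503557 ] [ 5.68193497 -1.95787381  3.9502555 ] [-0.23456199 -0.79925465  0.01381509]
```

```bash
python3 -m inch '[[[0.015,-0.0015,-0.0005,0,0],[0.015,-0.0015,-0.0005,0,0],[0.015,-0.0015,-0.0005,0,0]]]' 50; python3 -m inch '[[[0.015,-0.0012,-0.0004,0,0],[0.015,-0.0012,-0.0004,0,0],[0.015,-0.0012,-0.0004,0,0]]]' 50
```

```text
t: 9.9
eef_pos: [545.8, 273.5, 98.6]
ee_rot: [180.0, -0.4, 0.0]
wrist_force: [7.1, -2.4, 3.0]
width: 19.9
gripper_force: 49.3
t: 10.2
eef_pos: [545.1, 273.8, 98.6]
ee_rot: [180.0, -0.5, 0.0]
wrist_force: [8.7, -2.3, 2.8]
width: 20.3
gripper_force: 49.2
```

```bash
python3 -m inch '[[[0.036,0.002,0.0005,0,0],[0.036,0.002,0.0005,0,0],[0.036,0.002,0.0005,0,0],[0.036,0.002,0.0005,-0.03,0],[0.036,0.002,0.0005,-0.07,0],[0.0854,0.002,0.0005,-0.11,0],[0.0854,0.002,0.0005,-0.11,0],[0.0854,0.002,0.0005,-0.11,0]]]' 50
python3 - <<'E'
from h import *
import pickle
w=grab("wrist","w2");t=grab("top");s=grab("side");pickle.dump((w,t,s),open("f2.pkl","wb"))
q=arm.sense();print(q['eef_pos'],q['width'])
print(proj(w,[[545,273.8,120],[558.5,312,90],[490.5,427,78]]))
E
```

```text
t: 11.0
eef_pos: [543.5, 274.3, 208.1]
ee_rot: [-180.0, -0.1, 0.0]
wrist_force: [0.2, -0.3, -0.9]
width: 77.5
gripper_force: 0.0
[542.20985885 273.65103677 204.80039214] 85.4148567208431
[[326.19233926 247.8825769 ]
 [270.62867848 217.19031033]
 [130.82520887 299.65768733]]
```

View pics/w2.png

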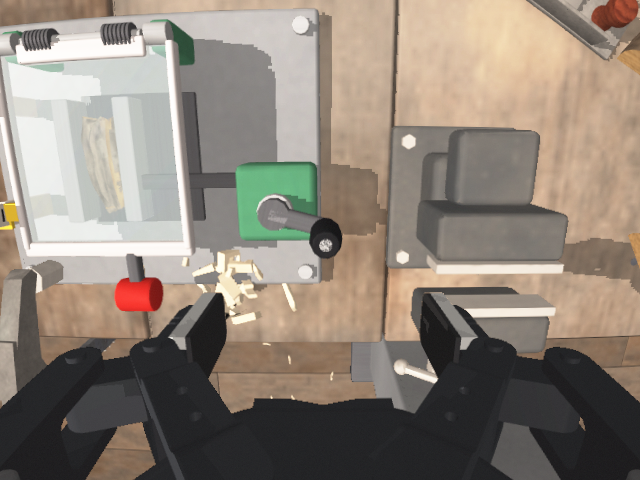

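```bash
python3 -m inch '[[[0.0854,-0.015,-0.045,0,0],[0.0854,-0.03,-0.09,0,0],[0.0854,-0.045,-0.13,0,0],[0.0854,-0.051,-0.152,0,0],[0.0854,-0.051,-0.152,0.01,0],[0.0854,-0.051,-0.152,0.02,0],[0.0854,-0.051,-0.152,0.02,0],[0.0854,-0.051,-0.152,0.02,0],[0.0854,-0.051,-0.152,0.02,0]]]'
python3 - <<'E'
from h import *
import pickle
w=grab("wrist","w3");s=grab("side");t=grab("top","t3");pickle.dump((w,t,s),open("f3.pkl","wb"))
q=arm.sense();print(q['eef_pos'],q['width'],q['qd'].round(2))
hsv=cv2.cvtColor(w["frame"],cv2.COLOR_RGB2HSV)
m=cv2.inRange(hsv,(0,160,60),(8,255,255))
k,l,st,c=cv2.connectedComponentsWithStats(m)
for i in range(1,k):
    if st[i,4]>150:
        x,y,ww,h,_=st[i]; print(st[i].tolist(),c[i].round(1),[onz(w,p,64).round(1).tolist() for p in((x,c[i,1]),(x+ww,c[i,1]),c[i])], onz(w,c[i],72).round(1))
print(proj(w,[[490.5,427,64]]))
im=cv2.cvtColor(w["frame"],cv2.COLOR_RGB2BGR)[0:330,0:440]
cv2.imwrite("pics/c3.png",cv2.resize(im,None,fx=1.8,fy=1.8))
E
```

```text
t: 12.05
eef_pos: [493.4, 425.0, 187.4]
ee_rot: [180.0, -0.0, -0.1]
wrist_force: [-0.1, -0.3, -0.1]
width: 85.6
gripper_force: 0.0
[493.29510398 425.60848277 188.01945059] 85.31097173229917 [ 0.29 -0.1   0.06 -0.04  0.04  0.07]
[43, 96, 48, 44, 1534] [ 66.8 117.9] [[578.4, 620.0, 64.0], [577.0, 584.5, 64.0], [577.7, 602.3, 64.0]] [577.  596.7  72. ]
[300, 224, 44, 37, 1519] [321.7 242.4] [[488.7, 443.0, 64.0], [488.6, 411.3, 64.0], [488.6, 427.4, 64.0]] [490.8 427.4  72. ]
[[322.2159679  239.92813898]]
```

View pics/c3.png

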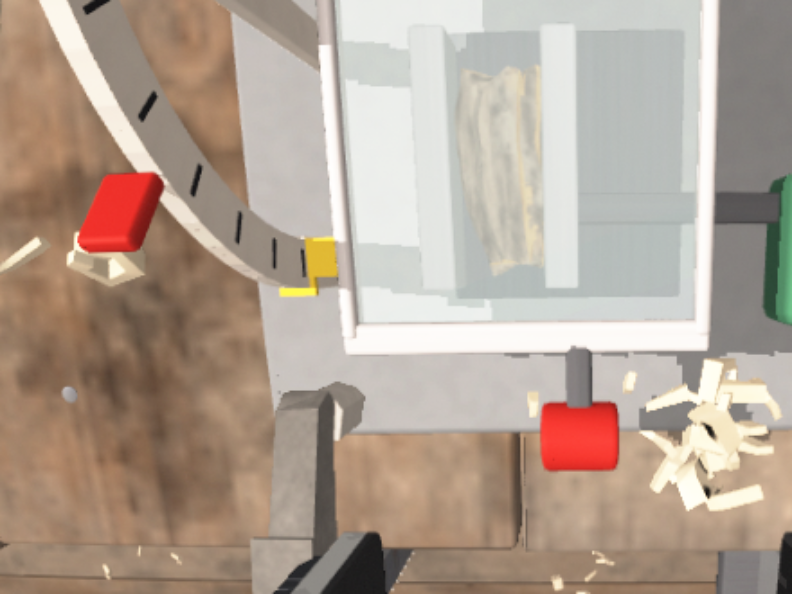

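```bash
python3 -m inch '[[[0.0854,-0.003,-0.0015,0.04,0],[0.0854,-0.003,-0.0015,0.08,0],[0.0854,-0.003,-0.0015,0.11,0],[0.0854,-0.003,-0.0015,0.131,0],[0.0854,-0.003,-0.0015,0.131,0],[0.06,-0.003,-0.0015,0.131,0],[0.045,-0.003,-0.0015,0.131,0],[0.02,-0.003,-0.0015,0.131,0],[0.02,-0.003,-0.0015,0.131,0],[0.02,-0.003,-0.0015,0.131,0],[0.02,-0.003,-0.0015,0.131,0],[0.02,-0.003,-0.0015,0.131,0]]]' 70
python3 - <<'E'
from h import *
import pickle
w0,t0,s0=pickle.load(open("f3.pkl","rb"))
_,t00=pickle.load(open("f0.pkl","rb"))
for n,f in(("w",w0),("t",t00)):
    hsv=cv2.cvtColor(f["frame"],cv2.COLOR_RGB2HSV)
    m=cv2.inRange(hsv,(0,160,60),(8,255,255))
    k,l,st,c=cv2.connectedComponentsWithStats(m)
    for i in range(1,k):
        if st[i,4]<40: continue
        if (n=="w" and c[i,0]<200) or (n=="t" and 180<c[i,0]<200 and 270<c[i,1]<290):
            p=cv2.approxPolyDP(cv2.findContours((l==i).astype("u1"),0,1)[0][0],1.5 if n=="t" else 4,True)[:,0]
            for q in p:
                C,d=ray(f,q)
                for y in (534,):
                    X=C+d*(y-C[1])/d[1]; r=np.hypot(685.7-X[0],X[2]-64); print(n,q,X.round(1),"r",r.round(1),"ang",np.arctan2(X[2]-64,685.7-X[0]).round(3))
q=arm.sense();print(q['eef_pos'],q['wrist_force'])
E
```

```text
t: 13.4
eef_pos: [490.7, 425.8, 58.4]
ee_rot: [179.8, -0.1, 0.1]
wrist_force: [-0.6, -7.0, 6.1]
width: 29.4
gripper_force: 71.9
w [ 89 100] [578.9 534.  145.5] r 134.3 ang 0.652
w [59 97] [578.1 534.  166.3] r 148.5 ang 0.76
w [ 44 136] [562.5 534.  178.3] r 168.1 ang 0.748
w [ 76 138] [561.7 534.  158.7] r 156.0 ang 0.652
t [195 276] [579.8 534.  134.4] r 127.2 ang 0.587
t [189 275] [581.7 534.  172.1] r 150.0 ang 0.805
t [186 285] [564.8 534.  189.8] r 174.5 ang 0.805
t [192 285] [563.9 534.  153.9] r 151.4 ang 0.636
[490.65236759 425.83044276  58.38403114] [-0.5890947  -7.044246    6.07676699]
```

```bash
python3 -m inch '[[[0.02,0.0002,0.001,-0.0097,0],[0.02,0.001,0.001,-0.0195,0],[0.02,0.0022,0.001,-0.0291,0],[0.02,0.0039,0.001,-0.0387,0],[0.02,0.0061,0.001,-0.0482,0],[0.02,0.0087,0.001,-0.0576,0],[0.02,0.0118,0.001,-0.0669,0],[0.02,0.0154,0.001,-0.0759,0],[0.02,0.0194,0.001,-0.0848,0],[0.02,0.0239,0.001,-0.0935,0],[0.02,0.0239,0.001,-0.0935,0],[0.02,0.0239,0.001,-0.0935,0]]]' 70
python3 - <<'E'
from h import *
import pickle
w=grab("wrist","w4");t=grab("top","t4");s=grab("side","s4");pickle.dump((w,t,s),open("f4.pkl","wb"))
q=arm.sense();print(q['eef_pos'],q['wrist_force'],q['width'])
# crops: wrist left part, side, top
B=lambda f:cv2.cvtColor(f["frame"],cv2.COLOR_RGB2BGR)
a=cv2.resize(B(w)[60:210,0:200],(400,300),interpolation=cv2.INTER_CUBIC)
b=cv2.resize(B(t)[250:310,160:240],(400,300),interpolation=cv2.INTER_CUBIC)
c=cv2.resize(B(s)[150:250,200:333],(400,300),interpolation=cv2.INTER_CUBIC)
d=cv2.resize(B(w),(400,300))
cv2.imwrite("pics/m4.png",np.vstack([np.hstack([a,b]),np.hstack([c,d])]))
E
```

```text
t: 14.6
eef_pos: [513.0, 426.0, 150.0]
ee_rot: [179.9, 0.2, -0.0]
wrist_force: [-1.2, -5.1, -3.7]
width: 28.8
gripper_force: 70.5
[512.70421593 425.97159208 149.51407244] [-0.20505376 -5.11659631 -4.93191584] 29.175970557619376
```

View pics/m4.png

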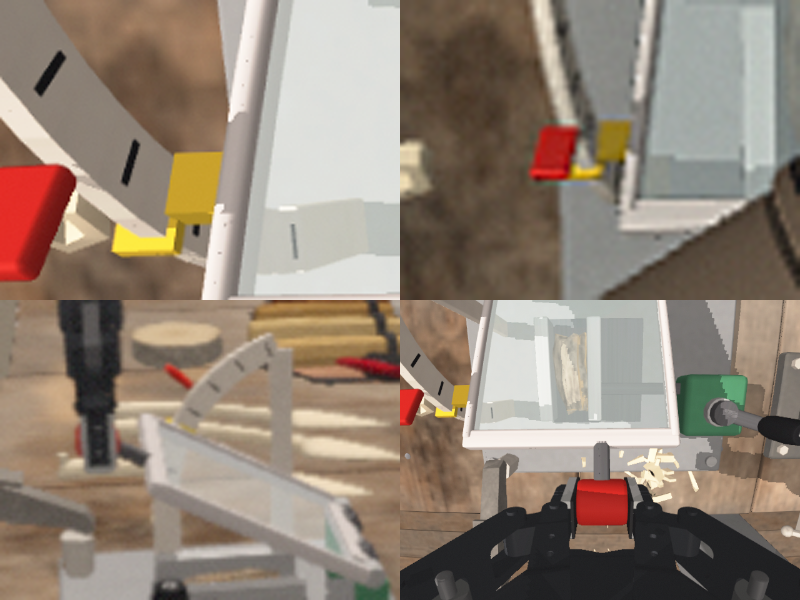

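```bash
cat > ang.py <<'E'
from h import *
import sys,pickle
def blob(f,lo,hi,box):
    hsv=cv2.cvtColor(f["frame"],cv2.COLOR_RGB2HSV); m=cv2.inRange(hsv,lo,hi)
    x0,x1,y0,y1=box; k=np.zeros_like(m); k[y0:y1,x0:x1]=m[y0:y1,x0:x1]
    n,l,st,c=cv2.connectedComponentsWithStats(k); i=1+np.argmax(st[1:,4]); return c[i],st[i].tolist(),l==i
if __name__=="__main__":
    w,t,s=pickle.load(open(sys.argv[1],"rb"))
    if len(sys.argv)>2: _,t=pickle.load(open("f0.pkl","rb"))
    R=((0,160,50),(8,255,255))
    bw=(0,160,0,300);bt=(175,203,255,295)
    a,sa,ma=blob(w,*R,bw);b,sb,mb=blob(t,*R,bt)
    X,e=cross(w,a,t,b);print("marker",a.round(1),sa,b.round(1),sb,X.round(1),e.round(1),"r",np.hypot(685.7-X[0],X[2]-64).round(1),"ang",np.arctan2(X[2]-64,685.7-X[0]).round(3))
    for n,f,m in(("w",w,ma),("t",t,mb)):
        p=cv2.minAreaRect(np.argwhere(m)[:,::-1].astype(np.float32)); print(n,cv2.boxPoints(p).round(1).tolist())
E
python3 ang.py f3.pkl 0; python3 ang.py f4.pkl
python3 - <<'E'
from ang import *
w,t,s=pickle.load(open("f4.pkl","rb"))
for n,f,b in(("w",w,(40,130,110,200)),("t",t,(180,230,265,300))):
    c,st,m=blob(f,(22,150,60),(32,255,255),b); print(n,c.round(1),st)
    p=cv2.approxPolyDP(cv2.findContours(m.astype("u1"),0,1)[0][0],1.0,True)[:,0]
    for q in p:
        C,d=ray(f,q); X=C+d*(534-C[1])/d[1]; print(q,X.round(1),"r",np.hypot(685.7-X[0],X[2]-64).round(1),"ang",np.arctan2(X[2]-64,685.7-X[0]).round(3))
# expected pointer at handle angle
q=arm.sense()['eef_pos']; print("handle ang",np.arctan2(q[2]-58.4,685.7-q[0]),np.hypot(q[2]-58.4,685.7-q[0]))
for m in (.4,.45,.5,.6,.65,.7,.75): print(m,proj(w,[[685.7-138*np.cos(m),534,64+138*np.sin(m)]]).round(1),proj(t,[[685.7-138*np.cos(m),534,64+138*np.sin(m)]]).round(1))
E
```

```text
marker [ 66.8 117.9] [43, 96, 48, 44, 1534] [190.2 280.3] [186, 275, 10, 11, 78] [571.3 535.5 160.4] 2.3 r 149.6 ang 0.7
w [[40.79999923706055, 135.89999389648438], [60.70000076293945, 86.30000305175781], [92.80000305175781, 99.0999984741211], [72.9000015258789, 148.8000030517578]]
t [[185.5, 284.8999938964844], [188.1999969482422, 274.29998779296875], [195.0, 276.0], [192.39999389648438, 286.6000061035156]]
marker [ 14.7 168. ] [0, 142, 38, 59, 1690] [190.2 280.2] [186, 275, 10, 11, 74] [571.7 536.6 156.1] 1.7 r 146.6 ang 0.679
w [[-0.0, 142.0], [37.0, 142.0], [37.0, 200.0], [0.0, 200.0]]
t [[185.5, 284.8999938964844], [188.1999969482422, 274.29998779296875], [195.0, 276.0], [192.39999389648438, 286.6000061035156]]
w [ 89.  162.4] [56, 136, 55, 52, 1223]
[110 136] [582.1 534.   95.2] r 108.2 ang 0.292
[ 87 137] [581.5 534.  114.4] r 115.8 ang 0.451
[ 83 166] [568.9 534.  120.3] r 129.6 ang 0.449
[ 85 168] [568.  534.  119.1] r 130.0 ang 0.437
[ 83 178] [563.8 534.  121.5] r 134.8 ang 0.441
[ 69 179] [564.3 534.  131.1] r 138.7 ang 0.505
[ 58 172] [567.7 534.  137.2] r 138.8 ang 0.55
[... 365 characters left out ...]
12, 12, 59]
[205 274] [583.3 534.   62.8] r 102.4 ang -0.012
[201 274] [583.4 534.   92.9] r 106.3 ang 0.275
[199 283] [566.4 534.  107.4] r 126.9 ang 0.349
[194 283] [567.2 534.  141.1] r 141.4 ang 0.577
[194 285] [563.5 534.  141.2] r 144.5 ang 0.563
[199 285] [562.6 534.  107.5] r 130.5 ang 0.34
[201 281] [569.9 534.   93.1] r 119.4 ang 0.246
[204 282] [567.6 534.   70.8] r 118.3 ang 0.057
handle ang 0.48476604672452905 195.52318405692975
0.4 [[ 89.8 188.5]] [[197.5 287.3]]
0.45 [[ 80.4 183.9]] [[196.6 285.9]]
0.5 [[ 70.3 178.1]] [[195.7 284.3]]
0.6 [[ 48.2 162.5]] [[193.9 280.4]]
0.65 [[ 36.1 152.5]] [[193.  278.2]]
0.7 [[ 23.3 140.8]] [[192.1 275.9]]
0.75 [[ 10.  127.2]] [[191.3 273.3]]
```

```bash
python3 -m inch '[[[0.02,0.0045,0.0005,-0.0076,0],[0.02,0.0092,0.0005,-0.0148,0],[0.02,0.014,0.0005,-0.0218,0],[0.02,0.0189,0.0005,-0.0284,0],[0.02,0.0189,0.0005,-0.0284,0],[0.02,0.0189,0.0005,-0.0284,0],[0.02,0.0189,0.0005,-0.0284,0],[0.02,0.0189,0.0005,-0.0284,0]]]' 70
python3 - <<'E'
from ang import *
w=grab("wrist");t=grab("top");s=grab("side");pickle.dump((w,t,s),open("f5.pkl","wb"))
q=arm.sense();e=q['eef_pos'];print(e,q['wrist_force'],q['width'],"ang",np.arctan2(e[2]-58.4,685.7-e[0]))
B=lambda f:cv2.cvtColor(f["frame"],cv2.COLOR_RGB2BGR)
a=cv2.resize(B(w)[50:200,0:200],(800,600),interpolation=cv2.INTER_CUBIC)
cv2.imwrite("pics/m5.png",a)
E
python3 ang.py f5.pkl
```

```text
t: 15.55
eef_pos: [531.9, 426.1, 179.4]
ee_rot: [180.0, 0.1, -0.0]
wrist_force: [-4.0, -3.4, -2.9]
width: 29.2
gripper_force: 70.6
[531.95907161 426.10669597 179.34752989] [-4.24843356 -3.6293342  -2.99167815] 28.937698866836236 ang 0.6665765672425331
marker [ 70.4 210.5] [47, 187, 47, 48, 1663] [190.2 280.4] [186, 275, 10, 11, 76] [571.3 533.9 163.9] 1.9 r 151.9 ang 0.718
w [[45.29999923706055, 231.3000030517578], [61.79999923706055, 178.8000030517578], [95.0999984741211, 189.1999969482422], [78.69999694824219, 241.6999969482422]]
t [[185.5, 284.8999938964844], [188.1999969482422, 274.29998779296875], [195.0, 276.0], [192.39999389648438, 286.6000061035156]]
```

View pics/m5.png

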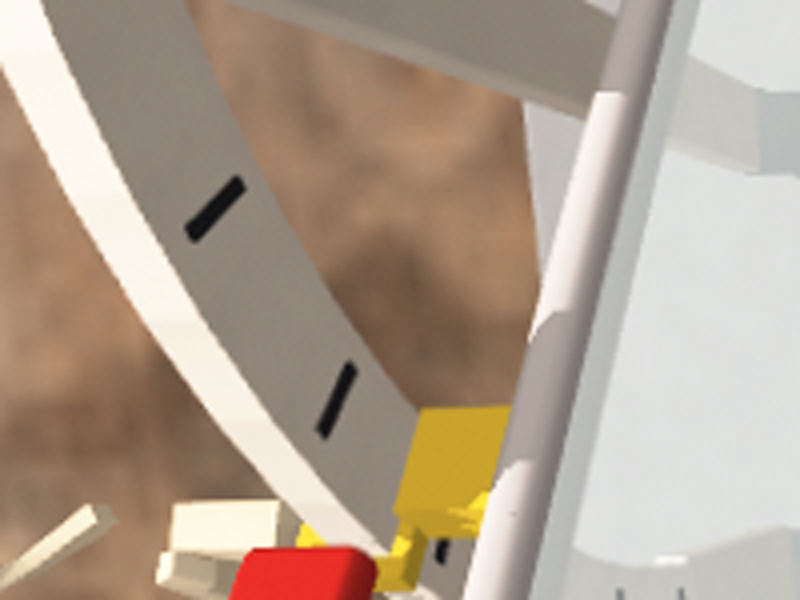

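Run:
```python
from ang import *
w3,_,_=pickle.load(open("f3.pkl","rb")); w5,t5,_=pickle.load(open("f5.pkl","rb"))
f=w3["frame"]
print("f3 col 60, 70 R:",f[92:146:1,62,0].tolist(),f[92:146,72,0].tolist())
print("f3 row118:",f[118,44:92,0].tolist())
f=w5["frame"]
for c in(66,76,86): print("f5 col",c,[tuple(int(v) for v in f[r,c]) for r in range(178,242,2)])
print([tuple(int(v) for v in f[186,c]) for c in range(60,112,2)])
```

```text
f3 col 60, 70 R: [156, 155, 150, 142, 148, 228, 239, 239, 240, 239, 239, 239, 239, 240, 240, 239, 239, 239, 239, 239, 239, 239, 239, 240, 240, 240, 239, 240, 239, 240, 239, 240, 240, 240, 240, 240, 240, 240, 241, 247, 251, 252, 246, 232, 222, 216, 207, 181, 223, 232, 233, 243, 254, 254] [123, 125, 124, 130, 186, 239, 239, 238, 238, 238, 238, 239, 238, 238, 238, 238, 238, 238, 238, 238, 238, 238, 238, 238, 238, 238, 238, 238, 239, 238, 236, 232, 226, 218, 206, 196, 184, 173, 164, 168, 178, 175, 174, 180, 189, 202, 205, 162, 156, 157, 158, 156, 168, 207]
f3 row118: [128, 127, 127, 128, 148, 243, 241, 240, 240, 240, 240, 240, 240, 240, 240, 240, 240, 239, 239, 240, 240, 239, 239, 239, 239, 239, 239, 238, 238, 239, 231, 213, 183, 161, 149, 138, 130, 126, 123, 119, 116, 118, 132, 129, 126, 124, 122, 119]
f5 col 66 [(253, 248, 225), (253, 248, 226), (253, 248, 226), (253, 248, 225), (252, 240, 212), (235, 47, 40), (237, 48, 42), (236, 46, 40), (236, 46, 40), (236, 47, 41), (236, 49, 41), (235, 46, 40), (236, 45, 41), (236, 46, 41), (236, 49, 42), (237, 49, 44), (236, 46, 40), (236, 45, 42)
[... 945 characters left out ...]
(124, 28, 24), (121, 25, 22), (119, 24, 21), (117, 24, 22), (115, 23, 20), (114, 31, 27), (112, 53, 43), (108, 65, 51), (108, 85, 69), (108, 88, 71), (108, 88, 71), (108, 89, 73), (112, 92, 74), (119, 97, 77), (123, 101, 81), (118, 95, 76), (114, 88, 71), (108, 86, 67)]
[(254, 249, 227), (253, 248, 226), (252, 242, 217), (252, 240, 212), (222, 188, 155), (167, 124, 103), (165, 117, 96), (237, 187, 67), (245, 200, 56), (230, 151, 46), (229, 150, 48), (215, 142, 119), (213, 138, 125), (212, 134, 121), (217, 169, 154), (237, 221, 204), (235, 223, 206), (229, 215, 197), (146, 135, 123), (240, 212, 81), (252, 233, 65), (226, 186, 49), (140, 113, 33), (141, 117, 49), (142, 130, 118), (24, 21, 21)]
```

Run:
```python
from ang import *
w3,_,_=pickle.load(open("f3.pkl","rb")); w5,t5,_=pickle.load(open("f5.pkl","rb")); w4,_,_=pickle.load(open("f4.pkl","rb")); _,t0=pickle.load(open("f0.pkl","rb"))
R=((0,160,50),(8,255,255)); C={}
for n,f in(("f3",w3),("f5",w5)):
    _,_,m=blob(f,*R,(0,160,0,300)); m=cv2.medianBlur(m.astype("u1")*255,3)
    V=cv2.cvtColor(f["frame"],cv2.COLOR_RGB2HSV)[...,2]
    top=((m>0)&(V>222)).astype("u1")
    for nm,k in(("all",(m>0).astype("u1")),("bright",top)):
        c=max(cv2.findContours(k,0,1)[0],key=cv2.contourArea)
        q=cv2.minEnclosingTriangle(c) if 0 else cv2.approxPolyDP(c,3,True)[:,0]
        print(n,nm,q.tolist(),cv2.moments(k,True)["m10"]/k.sum(),cv2.moments(k,True)["m01"]/k.sum())
    C[n]=np.array([cv2.moments(top,True)["m10"]/top.sum(),cv2.moments(top,True)["m01"]/top.sum()])
def rep(n,X,e): print(n,X.round(1),"err",round(float(e),1),"r",np.hypot(685.7-X[0],X[2]-64).round(1),"ang",np.arctan2(X[2]-64,685.7-X[0]).round(3))
rep("bright w3/w5",*cross(w3,C["f3"],w5,C["f5"]))
_,_,m=blob(t0,*R,(175,203,255,295)); V=cv2.cvtColor(t0["frame"],cv2.COLOR_RGB2HSV)[...,2]
g=np.argwhere(m&(V>200))[:,::-1]; print("top bright",g.mean(0),len(g),m.sum())
for k in("f3","f5"): rep("top/"+k,*cross(t0,g.mean(0),{"f3":w3,"f5":w5}[k],C[k]))
# handle (known 195) as bias check for the wrist camera: yellow pointer bright end in f3/f5
for n,f,b in(("f3",w3,(140,200,110,180)),("f4",w4,(40,130,110,200)),("f5",w5,(60,135,140,240))):
    hsv=cv2.cvtColor(f["frame"],cv2.COLOR_RGB2HSV); y=cv2.inRange(hsv,(22,150,225),(32,255,255)); k=np.zeros_like(y);x0,x1,y0,y1=b;k[y0:y1,x0:x1]=y[y0:y1,x0:x1]
    n_,l,st,c=cv2.connectedComponentsWithStats(k); print(n,[(st[i].tolist(),c[i].round(1).tolist()) for i in range(1,n_) if st[i,4]>5])
for a,f in((0,w3),(.485,w4),(.667,w5)): print(proj(f,[[685.7-138*np.cos(a),y,64+138*np.sin(a)] for y in(530,534,538)]).round(1).tolist())
```

```text
f3 all [[89, 100], [85, 96], [59, 97], [44, 136], [76, 138]] 66.73907371167645 117.9191128506197
f3 bright [[83, 96], [57, 100], [44, 136], [70, 134]] 62.44282945736434 116.51065891472868
f5 all [[63, 187], [47, 230], [54, 234], [80, 233], [93, 191], [88, 187]] 70.3962717979555 210.51473241130486
f5 bright [[86, 188], [61, 189], [47, 227], [49, 231], [74, 231]] 66.32297063903282 209.76165803108807
bright w3/w5 [570.6 536.  162.8] err 0.0 r 151.7 ang 0.71
top bright [189. 284.] 7 78
top/f3 [568.2 535.7 164.4] err 4.8 r 154.6 ang 0.707
top/f5 [567.7 539.1 157.4] err 4.2 r 150.5 ang 0.67
f3 [([156, 132, 31, 32, 368], [175.2, 146.8])]
f4 [([56, 172, 32, 14, 278], [70.8, 180.6])]
f5 [([112, 173, 10, 10, 39], [118.0, 177.4]), ([74, 181, 7, 6, 25], [76.4, 183.9]), ([98, 184, 5, 5, 17], [99.6, 186.2])]
[[172.2, 159.9], [166.6, 160.0], [160.9, 160.1]]
[[82.1, 179.8], [73.4, 179.9], [64.7, 180.1]]
[[95.8, 189.7], [87.5, 189.8], [79.2, 189.9]]
```

```bash
python3 -m inch '[[[0.02,0.0015,0,-0.0019,0],[0.02,0.0031,0,-0.0038,0],[0.02,0.0031,0,-0.0038,0],[0.02,0.0031,0,-0.0038,0],[0.02,0.0031,0,-0.0038,0]]]' 70
cat > chk.py <<'E'
from ang import *
w=grab("wrist");t=grab("top");s=grab("side");pickle.dump((w,t,s),open(sys.argv[1],"wb"))
q=arm.sense();e=q['eef_pos'];a=np.arctan2(e[2]-58.4,685.7-e[0]);print(q['t'],e,q['wrist_force'],q['width'],"ang",a)
def show(f,x0,x1,y0,y1,st):
    h=cv2.cvtColor(f["frame"],cv2.COLOR_RGB2HSV)
    for r in range(y0,y1,st):
        print(r,"".join(("R" if v[2]>222 else "r") if v[1]>160 and v[0]<9 else ("Y" if v[2]>225 else "y") if 20<v[0]<33 and v[1]>140 else "." for v in h[r,x0:x1:1].astype(int)))
c=proj(w,[[685.7-138*np.cos(a),534,64+138*np.sin(a)]])[0].astype(int);print(c)
show(w,max(c[0]-50,0),c[0]+40,c[1]-22,c[1]+40,2)
show(t,182,212,268,294,1)
E
python3 chk.py f6.pkl
```

```text
t: 16.2
eef_pos: [535.0, 426.1, 183.2]
ee_rot: [180.0, 0.1, 0.0]
wrist_force: [-4.4, -3.6, -3.6]
width: 29.0
gripper_force: 70.6
16.35 [534.98866894 426.13460763 183.1550301 ] [-2.68186085 -4.97823271 -2.55167617] 29.172182066870235 ang 0.691448803219816
[ 89 191]
169 .................................................................yyyyyyyyyyyyyyyyyyyyyy...
171 ................................................................yyyyyyyyyyyyyyyyyyyyyy....
173 ...............................................................yyyyyyyyyyyyyyyyyyyyyy.....
175 ..............................................................yyyyyyyyyyyyyyyyyyyyyyY.....
177 ..............................................................yyyyyyyyyyyyyyyyyyyyYY......
179 ..............................................................yyyyyyyyyyyyyyYYYYYYYY......
181 ...............................................................yyyyyyyyyyyyyyyyyYYY.......
183 .......................................Y.......................yyyyyyyyyyyyyyyYYYYY.......
185 ......................................YYYY....................yyyyyyyyy
[... 2319 characters left out ...]

274 .......yyy....yyy.............
275 ..............yy..............
276 ......rrrrrrr.................
277 ......rrrrrrr.................
278 .....rrrrrrrr.................
279 .....rrrrrrrr.................
280 .....rrrrrrrr.................
281 .....rrrrrrr..................
282 .....rrrrrrr..................
283 ....rrrrrrrr..................
284 ....RRRRRRrr..................
285 ....rrrrrrr...................
286 ..............................
287 ..............................
288 ..............................
289 ..............................
290 ..............................
291 ..............................
292 ..............................
293 ..............................
```

Run:
```python
from ang import *
w3=pickle.load(open("f3.pkl","rb"))[0];w5=pickle.load(open("f5.pkl","rb"))[0];w6=pickle.load(open("f6.pkl","rb"))[0]
t0=pickle.load(open("f0.pkl","rb"))[1]
P=lambda a,y,r=138:[685.7-r*np.cos(a),y,64+r*np.sin(a)]
def solve(f,p,r=138):
    from scipy.optimize import brentq
    C,d=ray(f,p); g=lambda k:np.hypot(685.7-(C+k*d)[0],(C+k*d)[2]-64)-r
    ks=np.linspace(.2,1.3,400)*(160-C[2])/d[2]; o=[]
    for u,v in zip(ks,ks[1:]):
        if g(u)*g(v)<0:
            X=C+brentq(g,u,v)*d; o.append((X.round(1).tolist(),round(float(np.arctan2(X[2]-64,685.7-X[0])),3)))
    return o
for n,f,p in(("f3",w3,(70,97)),("f5",w5,(74,187.5)),("f6",w6,(82,192.5)),("t0",t0,(191.2,275.5))):
    C,d=ray(f,p); X=C+d*(536-C[1])/d[1]; print(n,"y536: r",np.hypot(685.7-X[0],X[2]-64).round(1),"ang",np.arctan2(X[2]-64,685.7-X[0]).round(3),"| r138:",solve(f,p), "cam",C.round(0))
print("left/right inner corners f3/f6 cross")
for a,b in(((58,97),(70,193)),((83,96),(94,193)),((44,134),(55,234))):
    X,e=cross(w3,a,w6,b);print(X.round(1),e.round(1),"r",np.hypot(685.7-X[0],X[2]-64).round(1),"ang",np.arctan2(X[2]-64,685.7-X[0]).round(3))
a0=proj(w6,[P(.71,531,150),P(.71-5/150,531,150)]);print("5mm thickness shift f6",a0.round(1).tolist())
h=cv2.cvtColor(w6["frame"],cv2.COLOR_RGB2HSV);r=w6["frame"]
print("row209 R",r[209,58:100,0].tolist())
```

```text
f3 y536: r 140.8 ang 0.713 | r138: [([579.7, 538.5, 152.4], 0.695)] cam [558. 427. 319.]
f5 y536: r 140.5 ang 0.71 | r138: [([578.6, 539.2, 151.0], 0.682)] cam [597. 428. 311.]
f6 y536: r 139.6 ang 0.705 | r138: [([578.9, 538.0, 151.4], 0.686)] cam [600. 428. 314.]
t0 y536: r 136.8 ang 0.697 | r138: [([580.8, 535.5, 153.7], 0.707), ([580.5, 587.7, -25.4], -0.704)] cam [582. 309. 929.]
left/right inner corners f3/f6 cross
[579.4 541.  156.3] 0.8 r 140.8 ang 0.715
[579.3 529.3 156.6] 0.6 r 141.1 ang 0.716
[563.6 541.8 168.3] 0.4 r 160.6 ang 0.707
5mm thickness shift f6 [[85.1, 211.6], [91.5, 217.0]]
row209 R [125, 124, 125, 127, 209, 240, 239, 238, 238, 238, 238, 238, 238, 238, 237, 237, 237, 237, 237, 237, 236, 237, 236, 237, 237, 236, 236, 237, 236, 234, 222, 196, 167, 149, 137, 126, 121, 118, 114, 116, 120, 122]
```

Run:
```python
from ang import *
F={n:pickle.load(open(n+".pkl","rb"))[0] for n in("f3","f4","f5","f6")}
A=dict(f3=0,f4=.485,f5=.6666,f6=.6914); H=np.array([685.7,0,64])
for n,x,y in(("f3",(140,200),(110,180)),("f4",(40,105),(165,195)),("f5",(60,112),(172,200)),("f6",(70,116),(178,202))):
    h=cv2.cvtColor(F[n]["frame"],cv2.COLOR_RGB2HSV)[y[0]:y[1],x[0]:x[1]].astype(int)
    if n in("f3","f4","f5"):
        for r in range(0,h.shape[0],1 if n!="f3" else 2): print(n,r+y[0],"".join(("R" if v[2]>222 else "r") if v[1]>160 and v[0]<9 else ("Y" if v[2]>225 else "y") if 20<v[0]<33 and v[1]>140 else "." for v in h[r]))
def tri(obs):
    M=np.zeros((3,3));b=np.zeros(3)
    for n,p in obs:
        C,d=ray(F[n],p); a=A[n]; c,s=np.cos(a),np.sin(a)
        # undo the guard's turn: (-cos,sin) -> (-1,0)
        Q=np.array([[c,0,-s],[0,1,0],[s,0,c]]); C=Q@(C-H); d=Q@d; d/=np.linalg.norm(d)
        # check: Q@(-c,0,s) = (-1,0,0)
        Pm=np.eye(3)-np.outer(d,d); M+=Pm;b+=Pm@C
    X=np.linalg.solve(M,b); return X
X=tri([("f4",(57.5,172)),("f5",(75,181)),("f6",(78,183))]); print("pointer corner guard frame r,y,off",-X[0],X[1],X[2],"ang off",X[2]/-X[0])
```

```text
f3 110 ............................................................
f3 112 ............................................................
f3 114 ............................................................
f3 116 ............................................................
f3 118 ............................................................
f3 120 ............................................................
f3 122 ............................................................
f3 124 ............................................................
f3 126 ............................................................
f3 128 ............................................................
f3 130 ............................................................
f3 132 ..................................YYY....YYYY...............
f3 134 ..............................yyyyyyyyyyyyyyyy..............
f3 136 ..............................yyyyyyyYyyyyyyyy..............
f3 138 ..............................yyyyYyyyyyyyyyYY..............
f3 140 ..............................yyYyyyyyyYYyyyyy..............
f3 142 .....
[... 4567 characters left out ...]
RRRRRRRRRRRRRRRRrrrrrrr.yyyyyyyyyyyy......
f5 191 RRRRRRRRRRRRRRRRRRRRRRRRRRrrrrrrrr.yyyyyyyyyy.......
f5 192 RRRRRRRRRRRRRRRRRRRRRRRRRrrrrrrrrr.yyyyyyyyyy.......
f5 193 RRRRRRRRRRRRRRRRRRRRRRRRRrrrrrrrrr.yyyyyyyyyy.......
f5 194 RRRRRRRRRRRRRRRRRRRRRRRRRrrrrrrrrr.yyyyyyyyyy.......
f5 195 RRRRRRRRRRRRRRRRRRRRRRRRRrrrrrrrrryyyyyyyyyy........
f5 196 RRRRRRRRRRRRRRRRRRRRRRRRrrrrrrrrrryyyyyyyyyy........
f5 197 RRRRRRRRRRRRRRRRRRRRRRRRrrrrrrrrr.yyyyyyyyy.........
f5 198 RRRRRRRRRRRRRRRRRRRRRRRRrrrrrrrrr...................
f5 199 RRRRRRRRRRRRRRRRRRRRRRRrrrrrrrrrr...................
pointer corner guard frame r,y,off 136.62821271088737 537.1551164041005 5.330552131828677 ang off 0.03901501766043307
```

```bash
python3 -c "
from h import *
q=arm.sense();e=q['eef_pos'];print(e,q['width'],np.arctan2(e[2]-58.4,685.7-e[0]))
print(arm.job_done())"
```

```text
[534.98866894 426.13460763 183.1550301 ] 29.172182066870235 0.691448803219816
the job is handed in; nothing more can be done
None
```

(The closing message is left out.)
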